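Close the sealing jig over its hidden locating pin

TASK

Push the round metal jig base across the bench, without lifting it, until it sits fully home in the V-shaped stop, touching both bars. Then take the round cover by its bar handle, fit it over the base's locating pin (a little off-centre and hidden under the cover: slide it about until it drops on), and press it down against the sprung ring until it is flush on the base with no gap. Finish while still holding the cover pressed down flush - do not let go - with the base still home in the stop and the other things on the bench left where they are.

Things in the scene. Friction and masses are not known exactly. Their poses are not given: they have to be found in the camera images.
- stop_seat (a point): V stop: two aluminium bars (14 mm thick, 97 mm long, 18 mm high) fixed to the bench at 90 degrees. The point is where the jig base's axis lies when the base is home, 11 mm above the bench, 45 mm from each bar's inner face. x runs across the mouth, y points from the mouth into the corner (the base enters along +y); the bars' ends beside the mouth lie at x = +-73 mm, y = 0 to 10 mm.
- base_center (a point): Jig base: loose aluminium disc, 90 mm across, 22 mm high, about 0.7 kg, flat on the bench; the point is the centre of its top face. A white sprung ring, 58 mm across, stands 4 mm proud of it. The fixed steel pin (10 mm across, chamfered tip) sticks out 10 mm above the ring, its tip 36 mm above the underside; it stands 3 mm off this point, in a direction that is set anew each time and not reported.
- seal_ring (a joint): The base's sprung ring: 0 = up (4 mm proud), 0.004 m = pushed down flush with the disc (hard end; the cover then lies on the disc). It starts to sink at about 5 N and is fully down at about 9 N (7 N of push besides the cover's weight, which alone does not move it). It springs back when released.
- cover_handle (a point): Centre of the cover's black bar handle (46 mm long along x, 14 wide, 24 high), 12 mm above the cover's disc, 32 mm above its underside. The cover starts flat on the perforated plate at the right. The point's height over the bench on a standing base: 68 mm while the cover lies on the pin's tip, 58 mm dropped on the raised ring, 54 mm pressed flush. Any turn about the pin will do.
- cover_bore (a point): Cover: loose aluminium disc, 90 mm across, 20 mm thick, about 0.25 kg. The point is the mouth of the blind bore at the centre of its underside, 32 mm straight below the handle's centre: 12 mm across, 16 mm deep, so 1 mm of clearance all round the pin.
- jig_cover: The cover as a whole; origin at the centre of its underside, axes as at the handle.
- tape: Bystander, to be left alone: tape roll, 69 mm across, 19 mm high; origin at the centre of its underside.
- driver: Bystander, to be left alone: screwdriver, 140 mm long; origin at the centre of its underside.
- dish: Bystander, to be left alone: clear dish, 60 mm across, 15 mm high; origin at the centre of its underside.
- filter: Bystander, to be left alone: black-rimmed round filter, 48 mm across, 9 mm high; origin at the centre of its underside.
- wafer_box: Bystander, to be left alone: flat round white wafer box, 71 mm, 11 mm high; origin at the centre of its underside.
- tweezers: Bystander, to be left alone: tweezers, 125 mm long; origin at the centre of its underside.

How it is judged:
By the outcome, as a careful person would: the job done as asked, in the order asked, and still so for the second after the job is handed in, while the arm keeps its last pose, push and grip.
It also fails if it takes over 61 s, if anything falls off the work surface, if the arm or the gripper's body presses on something with over 40 N, if the wrist force passes 120 N, or if a joint passes its speed limit or range.

ROBOT

A 6-joint arm with a two-finger parallel gripper is mounted at the origin on a cart in front of the work surface, level with it; the furniture and walls round the work are solid. World frame = base frame: x ahead of the robot, y to its left, z up, the work surface at z = 0. Lengths are in m, angles in rad, forces in N, time in s.
With the tool pointing down it reaches from about 0.35 to 0.975 m from the base axis. Payload 4.9 kg.
Tool frame: the origin (TCP) lies at the very end of the fingers, on their centre line; the grasp point (between the pads) lies 19 mm behind it; z points along the fingers, y is the line along which they close (so a half turn about z gives the same grasp; the last joint's range is limited). The gripper opens to 85 mm and grips with 20 to 120 N. Pads are 22 mm wide; open, the fingers measure 114 mm over their backs; the gripper's body (76 mm by 85 mm) begins 54 mm behind the grasp point. The pads swing forward as they close: fully open they stand 13 mm farther back than shut.
Start: joints at [-1.222, 0.053, 1.613, -0, 1.476, -0.119], TCP at [0.282, -0.558, 0.231] pointing down, gripper open.
Joint ranges: [-3.01, 3.01], [-1.01, 2.22], [0.06, 2.58], [-1.02, 4.17], [0.09, 2.62], [-3.14, 3.14]. Speed limits (rad/s): [2.57, 2.57, 3.14, 3.14, 3.14, 3.14].

INTERFACE

Orientations are given as a unit quaternion [w, x, y, z].
In Python, from plant import manip, vision, order gives the robot as it stands.
- The arm moves only by the tool play_rows, never from a script. Its argument "steps" is a list that holds one entry, the list of rows, each a list of 6 numbers: the shift along the tool's x, y, z in mm, then the turn, a rotation vector about the tool's x, y, z in degrees. A call has 1 to 12 rows; each row is the pose to reach, as a shift and turn from the pose commanded when the call began, along the tool's axes at that moment; what a row does not reach only later rows make up. A row lasts 1/12 s, in which the tool goes at most 41.7 mm and 7.16 degrees, less where a joint would pass 70% of its speed; a pose out of reach is approached as far as the arm can. A call with a gripper value outside its range is refused whole. "claw" is the gripper's target within -1 to 1 (fully open at 1, half-way at 0, shut at -1), set as the call begins (left out, the last holds). The fingers move at their own pace and stop on an object; the grip force is fixed at half the most. Time passes only in rows, so rows that repeat a pose let the fingers close. It gives the time, the measured TCP pose, the force, the opening and the grip force at its end, in the units of the state.
- manip.state(): the state, without advancing time (a new reading comes with each control period).
- vision.grab_frame(name): name is "scene" or "top" or "wrist"; returns (picture, depth): 384x512x3 uint8, blue, green, red; 384x512 float32, m along the optical axis (not along the pixel's ray), 0 where there is no reading.
- vision.camera_info(name): a dict with "K" (3x3 intrinsics, pixels), "eye" and "orientation" of the camera in the world; the wrist camera has in their place "T_tool_cam" (4x4, takes a point from camera to tool coordinates, whose origin is the TCP and whose axes are the flange's). Camera axes: x right, y down, z forward; pixel columns grow to the right and rows downward; lengths in m; the calibration is good to about 2 mm. A picture is of the moment at which its call begins: read the wrist's pose just before it. camera_info takes no time and is no camera call.
- order.job_done(): hands the job in; it is judged then, once.
The state is a dict: "time": time; "joint_pos": joint angles; "joint_vel": joint speeds; "joint_efforts": joint torques, N m; "tool_pos": TCP position; "tool_rot": TCP orientation; "contact_force": force on the tool from outside, world axes, zero at the start; "ft_torque": the same for the moment, N m; "gripper_width": opening from 0.0 (shut) to 1.0 (fully open); "grasp_force": force on a finger pad.
Only numpy, scipy, OpenCV 4.12 (cv2) and the standard library are available. Lean on these libraries where they do the work, as an engineer would, in place of code of your own. Each camera call takes 0.05 s, during which the arm holds its last target. There are 200 camera calls.

## Working session

There is one attempt and no reset: what is moved stays moved. The work goes in short steps, Python scripts to look and compute and a tool call to move; the robot and the scene stay as the last step left them, time stands still between calls to the robot, and variables do not carry over. Pictures are saved under pics/ and viewed, at most 10 in all, crops included, and the job is handed in when it is done.

Besides the shell and the picture viewer there is one more tool, called in YAML: its name, and indented under it one key for each argument. play_rows: Moves the arm, as the interface text tells. Its arguments: {"type":"object","properties":{"steps":{"type":"array"},"claw":{"type":"number"}},"required":["steps"]}

```bash
mkdir -p pics; ls; cat > h.py <<'E'
import numpy as np, cv2
from plant import manip, vision, order
from scipy.spatial.transform import Rotation as R
def rot(q): return R.from_quat([q[1],q[2],q[3],q[0]]).as_matrix()
def cam(name):
    """K, R (cam->world), eye"""
    i=vision.camera_info(name); K=np.array(i["K"])
    if name=="wrist":
        s=manip.state(); T=np.array(i["T_tool_cam"]); Rt=rot(s["tool_rot"])
        return K,Rt@T[:3,:3],Rt@T[:3,3]+np.array(s["tool_pos"])
    o=np.array(i["orientation"]); 
    return K,(o if o.shape==(3,3) else rot(o)),np.array(i["eye"])
def ray(c,uv,z):
    """pixels -> world points on plane z"""
    K,Rm,e=c; uv=np.atleast_2d(uv).astype(float)
    d=np.c_[uv,np.ones(len(uv))]@np.linalg.inv(K).T@Rm.T
    return e+d*((z-e[2])/d[:,2])[:,None]
def proj(c,p):
    K,Rm,e=c; q=(np.atleast_2d(p)-e)@Rm@K.T
    return q[:,:2]/q[:,2:]
def tool(p):
    """world displacement -> tool axes mm"""
    s=manip.state(); return 1000*rot(s["tool_rot"]).T@np.array(p)
E
python3 - <<'E'
from h import *
s=manip.state(); print(s)
a=[]
for n in["top","scene","wrist"]:
    c=cam(n);p,d=vision.grab_frame(n);cv2.imwrite(f"pics/{n}0.png",p);np.savez(f"{n}0.npz",p=p,d=d)
    print(n,c)
E
```

```text
pics
{'time': 0.0, 'joint_pos': array([-1.22197947e+00,  5.33554495e-02,  1.61431787e+00, -2.19481588e-05,
        1.47602295e+00, -1.19007182e-01]), 'joint_vel': array([ 1.02131254e-05, -1.74708935e-05,  2.20456974e-03,  4.00361843e-04,
        1.77261611e-03,  9.06724520e-04]), 'joint_efforts': array([-4.98311729e-04, -3.93678367e+01, -3.70177746e+01, -1.57986365e-04,
        7.19801828e-03, -4.77651071e-06]), 'tool_pos': array([ 0.28161118, -0.55724325,  0.23004965]), 'tool_rot': array([-1.04362052e-03,  9.72766313e-01,  2.31785663e-01, -1.31443853e-04]), 'contact_force': array([ 0.6696153 , -1.07591296, -0.15327424]), 'ft_torque': array([-0.01032282,  0.0718419 ,  0.04916738]), 'grasp_force': 0.0, 'gripper_width': 1.0007534372702784}
top (array([[457.08386701,   0.        , 258.43408018],
       [  0.        , 457.08386701, 184.86229083],
       [  0.        ,   0.        ,   1.        ]]), array([[-0.06260446, -0.97781299,  0.19990605],
       [-0.99803259,  0.06202006, -0.00919066],
       [-0.00341144, -0.20008813, -0.97977196]]), array([ 0.35361902, -0.09281504,  1.22853943]))
scene (array([[414.20632761,   0.        , 265.09302206],
       [  0.        , 414.20632761, 186.24015549],
       [  0.        ,   0.        ,   1.        ]]), array([[-0.41003736,  0.74652428, -0.5239951 ],
       [ 0.91203557,  0.33070323, -0.24254173],
       [-0.00777642, -0.57735334, -0.81645738]]), array([1.23546219, 0.23037637, 1.14280825]))
wrist (array([[300.909921  ,   0.        , 256.65921677],
       [  0.        , 300.909921  , 193.57691258],
       [  0.        ,   0.        ,   1.        ]]), array([[ 0.45092551, -0.86133667, -0.23401991],
       [-0.89256021, -0.43561103, -0.11653029],
       [-0.00156985,  0.26142334, -0.96522297]]), array([ 0.34081449, -0.5272115 ,  0.37377997]))
```

View pics/top0.png

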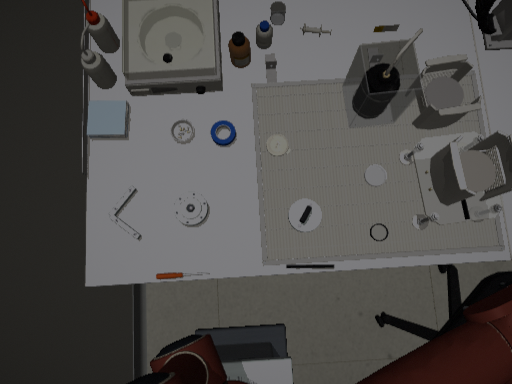

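View pics/scene0.png

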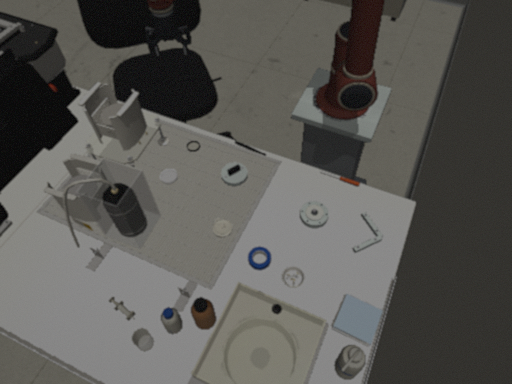

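The top view shows the V stop at about (115,215), opening right, the base at (191,209), the cover at (305,214) with its handle, tape (223,132), dish (182,131) and driver (180,275). I'll enlarge it and measure.

```bash
python3 - <<'E'
from h import *
z=np.load("top0.npz");p=z["p"];c=cam("top")
g=cv2.cvtColor(p,cv2.COLOR_BGR2GRAY)
cr=cv2.resize(p[165:265,95:225],None,fx=6,fy=6,interpolation=cv2.INTER_CUBIC)
cv2.imwrite("pics/crop1.png",np.clip(cr*1.6,0,255).astype(np.uint8))
for n,uv,zz in[("base",(191,209),.022),("cover",(305.5,214.5),.02),("cornerin",(115,215),.018),("b1",(135,189),.018),("b2",(140,237),.018),("driver",(180,275),.01),("tape",(223,132),.019),("dish",(182,131),.01)]:
    print(n,ray(c,uv,zz)[0].round(3))
E
```

```text
base [0.546 0.079 0.022]
cover [ 0.512 -0.224  0.02 ]
cornerin [0.543 0.283 0.018]
b1 [0.61  0.229 0.018]
b2 [0.48  0.217 0.018]
driver [0.375 0.116 0.01 ]
tape [ 0.756 -0.016  0.019]
dish [0.769 0.099 0.01 ]
```

View pics/crop1.png

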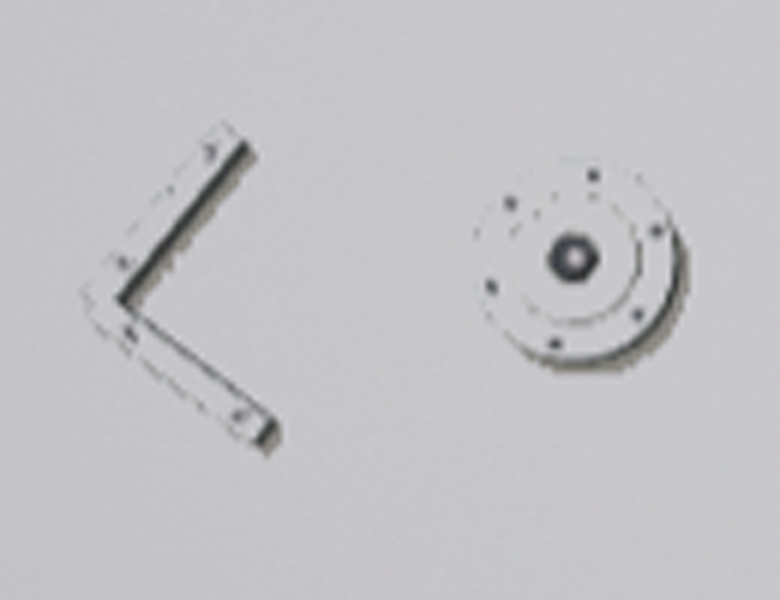

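The crop shows the V's inner faces running (120,298)→(240,140) and (130,308)→(275,420), the base outline centred at about (575,260), and the pin near (573,257).

```bash
python3 - <<'E'
from h import *
z=np.load("top0.npz");p=z["p"];d=z["d"];c=cam("top")
f=lambda u,v:((u+.5)/6-.5+95,(v+.5)/6-.5+165)
a=ray(c,[f(120,296),f(238,142)],.018)[:,:2];b=ray(c,[f(130,307),f(273,418)],.018)[:,:2]
da=a[1]-a[0];da/=np.linalg.norm(da);db=b[1]-b[0];db/=np.linalg.norm(db)
t=np.linalg.solve(np.c_[da,-db],b[0]-a[0]);co=a[0]+da*t[0]
bis=da+db;bis/=np.linalg.norm(bis)
print("angle",np.degrees(np.arccos(da@db)),"corner",co,"seat",co+bis*.0636,"y axis deg",np.degrees(np.arctan2(*-bis[::-1])))
print("base",ray(c,f(575.5,260.5),.022))
# second estimate via scene camera for the base; handle by dark mask near cover
g=cv2.cvtColor(p,cv2.COLOR_BGR2GRAY)
m=np.zeros_like(g);m[198:230,290:322]=(g[198:230,290:322]<70)
n,l,s,ce=cv2.connectedComponentsWithStats(m);i=1+np.argmax(s[1:,4]);
ys,xs=np.nonzero(l==i);w=ray(c,np.c_[xs,ys],.044)[:,:2];print("handle",w.mean(0),len(w));u,sv,v=np.linalg.svd(w-w.mean(0));print("dir deg",np.degrees(np.arctan2(v[0,1],v[0,0])))
K,Rm,e=c
def P(u,v):
    q=d[v,u]*np.linalg.inv(K)@[u,v,1];return (Rm@q+e).round(4)
for q in[(150,210),(290,240),(293,214),(316,220),(305,214),(180,205)]:print(q,P(*q))
E
```

```text
angle 91.74699866471573 corner [0.545005   0.28498427] seat [0.55121428 0.2216881 ] y axis deg 95.60272021925832
base [[0.54838544 0.08069339 0.022     ]]
handle [ 0.50953314 -0.22124952] 105
dir deg 148.2066804006717
(150, 210) [0.5529 0.1931 0.0031]
(290, 240) [ 0.4483 -0.179   0.0034]
(293, 214) [ 0.5144 -0.1905  0.0271]
(316, 220) [ 0.4944 -0.2496  0.029 ]
(305, 214) [ 0.5091 -0.2195  0.0516]
(180, 205) [0.558  0.1082 0.0236]
```

```bash
cat >> h.py <<'E'
def go(x,y,z,yaw):
    """row that takes the measured pose to TCP xyz, tool x at yaw deg, pointing down"""
    s=manip.state(); R0=rot(s["tool_rot"]); a=np.radians(yaw)
    R1=np.array([[np.cos(a),np.sin(a),0],[np.sin(a),-np.cos(a),0],[0,0,-1.]])
    return np.r_[1000*R0.T@(np.array([x,y,z])-s["tool_pos"]),np.degrees(R.from_matrix(R0.T@R1).as_rotvec())].round(1)
E
python3 - <<'E'
from h import *
print(go(.549,.08,.2,91))
E
```

```text
[ 5.260e+02 -4.483e+02  3.110e+01 -1.000e-01 -1.000e-01 -6.420e+01]
```

play_rows:
  steps:
    - [[526,-448,31,0,0,-64.2],[526,-448,31,0,0,-64.2],[526,-448,31,0,0,-64.2],[526,-448,31,0,0,-64.2],[526,-448,31,0,0,-64.2],[526,-448,31,0,0,-64.2],[526,-448,31,0,0,-64.2],[526,-448,31,0,0,-64.2],[526,-448,31,0,0,-64.2],[526,-448,31,0,0,-64.2],[526,-448,31,0,0,-64.2],[526,-448,31,0,0,-64.2]]
  claw: 0.4

```text
time: 1.15
tool_pos: [0.4754, -0.0952, 0.2087]
tool_rot: [0.0, 0.701, 0.713, 0.0]
contact_force: [1.4, 0.4, 0.5]
gripper_width: 0.701
grasp_force: 0.0
```

```bash
python3 - <<'E'
from h import *
print(go(.549,.08,.2,91))
E
```

```text
[173.9  76.7   8.7   0.    0.   -0. ]
```

play_rows:
  steps:
    - [[174,77,9,0,0,0],[174,77,9,0,0,0],[174,77,9,0,0,0],[174,77,9,0,0,0],[174,77,9,0,0,0],[174,77,9,0,0,0]]

```text
time: 1.65
tool_pos: [0.5497, 0.0821, 0.1991]
tool_rot: [-0.001, 0.699, 0.715, 0.0]
contact_force: [-0.7, -0.2, 0.1]
gripper_width: 0.7
grasp_force: 0.0
```

```bash
python3 - <<'E'
from h import *
s=manip.state();print(s["tool_pos"],s["joint_vel"].round(3))
c=cam("wrist");p,d=vision.grab_frame("wrist");np.savez("w1.npz",p=p,d=d,K=c[0],R=c[1],e=c[2])
cv2.imwrite("pics/w1.png",cv2.resize(np.clip(p*1.3,0,255).astype(np.uint8),(768,576),interpolation=cv2.INTER_CUBIC))
E
```

```text
[0.54965275 0.08210753 0.19911939] [-0.064 -0.033  0.031 -0.046  0.023 -0.051]
```

View pics/w1.png

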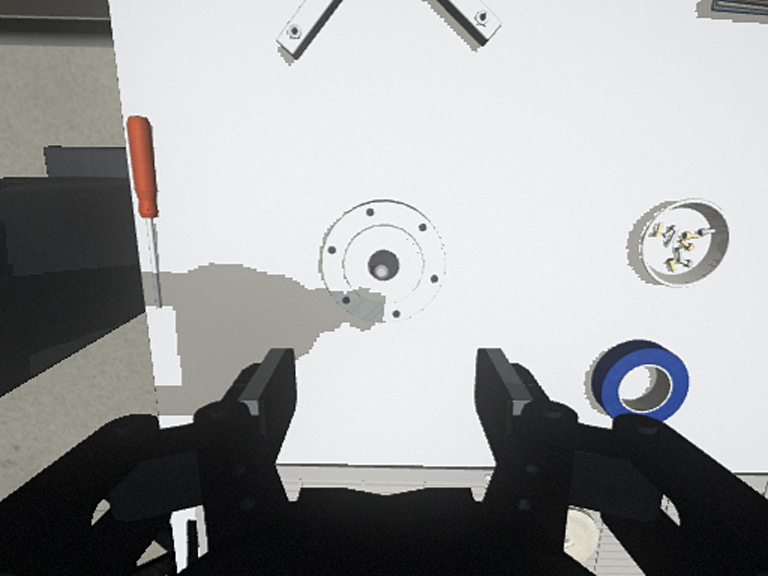

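Wrist view (scaled 1.5×): base disc centre near (383,262), pin tip near (381,271), bolt holes clear all round, bar ends of the V at the top near (290,50) and (490,35).

```bash
python3 - <<'E'
from h import *
z=np.load("w1.npz");c=(z["K"],z["R"],z["e"])
f=lambda a:(np.array(a)+.5)/1.5-.5
h=ray(c,f([(370,212),(422,227),(434,279),(396,314),(347,300),(332,250)]),.022)[:,:2]
print("bolts",h.mean(0),np.linalg.norm(h-h.mean(0),axis=1).round(4))
print("pin tip",ray(c,f([(381,271)]),.036))
print("bar end screws",ray(c,f([(295,32),(483,17)]),.018))
print(go(.549,-.005,.2,91))
E
```

```text
bolts [0.54833916 0.08163923] [0.0388 0.0385 0.0384 0.0388 0.0381 0.0385]
pin tip [[0.54670918 0.07988637 0.036     ]]
bar end screws [[0.48786771 0.23254502 0.018     ]
 [0.6085308  0.24386422 0.018     ]]
[-85.   -1.9  -0.9  -0.1   0.    0.2]
```

play_rows:
  steps:
    - [[-40,-2,0,0,0,0],[-80,-2,0,0,0,0],[-88,-2,30,0,0,0],[-88,-2,70,0,0,0],[-88,-2,110,0,0,0],[-88,-2,145,0,0,0],[-88,-2,170,0,0,0],[-88,-2,185,0,0,0],[-88,-2,191,0,0,0],[-88,-2,191,0,0,0],[-88,-2,191,0,0,0]]

```text
time: 2.62
tool_pos: [0.5491, -0.0107, 0.0097]
tool_rot: [0.0, 0.701, 0.713, 0.0]
contact_force: [0.7, 1.2, 0.5]
gripper_width: 0.697
grasp_force: 0.0
```

```bash
python3 - <<'E'
from h import *
print(manip.state()["tool_pos"],go(.551,.222-.045,.007,91))
E
```

```text
[ 0.54905861 -0.01072653  0.00971086] [ 1.877e+02  5.100e+00  2.700e+00  1.000e-01  0.000e+00 -0.000e+00]
```

play_rows:
  steps:
    - [[15,0,2,0,0,0],[28,0,2,0,0,0],[40,0,2,0,0,0],[52,1,2,0,0,0],[66,1,2,0,0,0],[80,2,2,0,0,0],[95,2,2,0,0,0],[110,3,2,0,0,0],[125,3,2,0,0,0],[140,3,2,0,0,0],[152,3,2,0,0,0],[160,3,2,0,0,0]]

```text
time: 3.62
tool_pos: [0.5497, 0.1506, 0.0081]
tool_rot: [0.002, 0.7, 0.714, -0.0]
contact_force: [1.1, -6.7, 3.8]
gripper_width: 0.702
grasp_force: 3.2
```

```bash
python3 - <<'E'
from h import *
c=cam("wrist");p,d=vision.grab_frame("wrist");np.savez("w2.npz",p=p,d=d,K=c[0],R=c[1],e=c[2])
cv2.imwrite("pics/w2.png",cv2.resize(np.clip(p*1.3,0,255).astype(np.uint8),(768,576),interpolation=cv2.INTER_CUBIC))
E
```

```text
(no output)
```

View pics/w2.png

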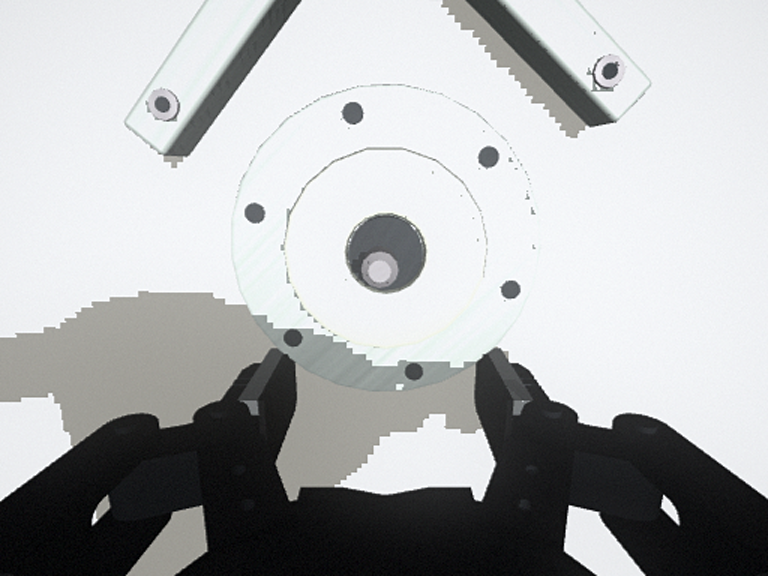

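The base is held between both fingers (disc centre at about (385,238)), heading into the V, whose screws are at (162,104) and (609,71). The pin tip is at (380,270), and the bolts are at (352,113), (488,157), (510,289), (414,371), (292,337) and (254,213).

```bash
python3 - <<'E'
from h import *
z=np.load("w2.npz");c=(z["K"],z["R"],z["e"])
f=lambda a:(np.array(a)+.5)/1.5-.5
h=ray(c,f([(352,113),(488,157),(510,289),(414,371),(292,337),(254,213)]),.022)[:,:2]
b=h.mean(0);print("bolts",b,np.linalg.norm(h-b,axis=1).round(4))
pt=ray(c,f([(380,271)]),.036)[0,:2];print("pin tip off",pt-b)
s=ray(c,f([(162,104),(609,71)]),.018)[:,:2];print("screws",s)
q=ray(c,f([(165,154),(299,0),(615,122),(470,0)]),.018)[:,:2]
da=q[1]-q[0];da/=np.linalg.norm(da);db=q[3]-q[2];db/=np.linalg.norm(db)
t=np.linalg.solve(np.c_[da,-db],q[2]-q[0]);co=q[0]+da*t[0];bi=da+db;bi/=np.linalg.norm(bi)
print("ang",np.degrees(np.arccos(da@db)),"corner",co,"seat",co-bi*.0636,np.degrees(np.arctan2(bi[1],bi[0])))
se=co-bi*.0636;print("to go",tool([*(se-b),0]).round(1))
E
```

```text
bolts [0.54902286 0.19377979] [0.0388 0.0388 0.0388 0.0388 0.0388 0.0389]
pin tip off [-0.00128498 -0.00255969]
screws [[0.48682124 0.23309007]
 [0.60873992 0.24382347]]
ang 100.47673240834224 corner [0.54395154 0.27780593] seat [0.54985317 0.21448034] 95.32430302495368
to go [20.7  1.2 -0. ]
```

play_rows:
  steps:
    - [[7,0,-2,0,0,0],[13,0,-2,0,0,0],[17,0,-2,0,0,0],[20,0,-2,0,0,0],[22,0,-2,0,0,0],[24,0,-2,0,0,0]]

```text
time: 4.17
tool_pos: [0.5484, 0.1738, 0.0089]
tool_rot: [0.0, 0.701, 0.713, -0.0]
contact_force: [0.1, -5.1, 0.8]
gripper_width: 0.701
grasp_force: 2.8
```

play_rows:
  steps:
    - [[1,0,0,0,0,0],[2,0,0,0,0,0],[2,0,0,0,0,0]]

```text
time: 4.42
tool_pos: [0.5484, 0.1759, 0.0089]
tool_rot: [0.0, 0.701, 0.713, -0.0]
contact_force: [-0.6, -4.6, -0.1]
gripper_width: 0.704
grasp_force: 2.5
```

play_rows:
  steps:
    - [[1,0,0,0,0,0],[2,0,0,0,0,0],[2,0,0,0,0,0]]

```text
time: 4.67
tool_pos: [0.5484, 0.1779, 0.0089]
tool_rot: [0.0, 0.701, 0.713, -0.0]
contact_force: [0.7, -5.0, 0.5]
gripper_width: 0.706
grasp_force: 2.6
```

play_rows:
  steps:
    - [[1,0,0,0,0,0],[2,0,0,0,0,0],[2,0,0,0,0,0]]

```text
time: 4.92
tool_pos: [0.5483, 0.18, 0.0089]
tool_rot: [-0.0, 0.701, 0.713, -0.0]
contact_force: [-0.6, -4.2, 1.2]
gripper_width: 0.697
grasp_force: 2.6
```

play_rows:
  steps:
    - [[1,0,0,0,0,0],[2,0,0,0,0,0],[2,0,0,0,0,0]]

```text
time: 5.17
tool_pos: [0.5485, 0.1811, 0.0089]
tool_rot: [0.001, 0.701, 0.713, -0.001]
contact_force: [0.7, -8.0, 1.5]
gripper_width: 0.699
grasp_force: 3.7
```

play_rows:
  steps:
    - [[1,0,0,0,0,0],[1,0,0,0,0,0]]

```text
time: 5.33
tool_pos: [0.5487, 0.1814, 0.0089]
tool_rot: [0.001, 0.701, 0.714, -0.001]
contact_force: [1.7, -10.7, 0.7]
gripper_width: 0.703
grasp_force: 4.5
```

```bash
python3 - <<'E'
from h import *
c=cam("wrist");p,d=vision.grab_frame("wrist");np.savez("w3.npz",p=p,d=d,K=c[0],R=c[1],e=c[2])
cv2.imwrite("pics/w3.png",cv2.resize(np.clip(p*1.3,0,255).astype(np.uint8),(768,576),interpolation=cv2.INTER_CUBIC))
E
```

```text
(no output)
```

View pics/w3.png

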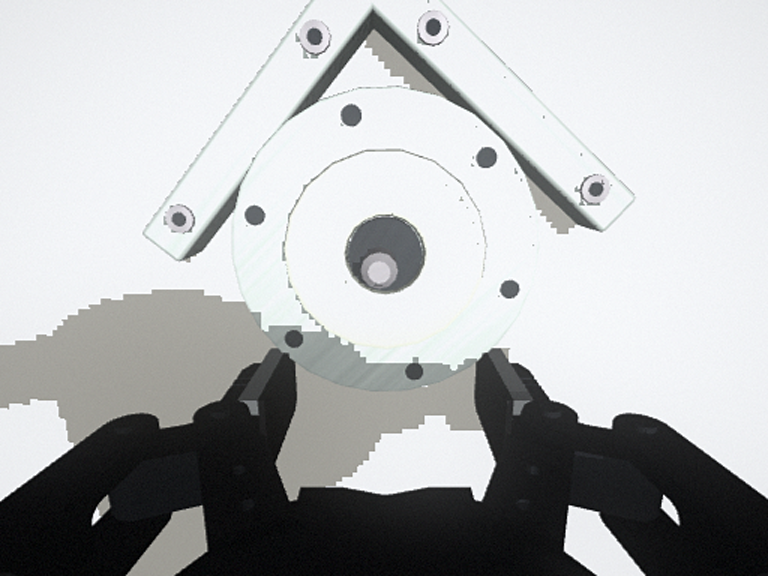

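The base is in the V: the left bar is touched at about (262,130), the right one nearly so at about (505,140). The force is rising, so I'll push a little more.

play_rows:
  steps:
    - [[1,0,0,0,0,0],[2,0.5,0,0,0,0],[2,0.5,0,0,0,0]]

```text
time: 5.63
tool_pos: [0.5493, 0.1823, 0.0089]
tool_rot: [0.002, 0.7, 0.714, -0.002]
contact_force: [0.3, -13.9, 0.9]
gripper_width: 0.703
grasp_force: 6.7
```

play_rows:
  steps:
    - [[1,0,0,0,0,0],[1.5,0,0,0,0,0],[1.5,0,0,0,0,0]]

```text
time: 5.88
tool_pos: [0.5495, 0.1826, 0.0089]
tool_rot: [0.003, 0.7, 0.714, -0.002]
contact_force: [1.5, -17.2, 1.0]
gripper_width: 0.704
grasp_force: 8.1
```

play_rows:
  steps:
    - [[2,0,0,0,0,0],[4,0,0,0,0,0],[4,0,0,0,0,0]]

```text
time: 6.13
tool_pos: [0.5499, 0.184, 0.0089]
tool_rot: [0.005, 0.7, 0.714, -0.004]
contact_force: [4.1, -27.9, 2.1]
gripper_width: 0.699
grasp_force: 14.5
```

```bash
cat > holes.py <<'E'
from h import *
def fit(p,c,show=True):
    """base centre from its six dark bolt holes (31 to 45 mm... 38.8 mm circle)"""
    g=cv2.cvtColor(p,cv2.COLOR_BGR2GRAY);m=(g<75).astype(np.uint8)
    n,l,s,ce=cv2.connectedComponentsWithStats(m)
    k=[i for i in range(1,n) if 25<s[i,4]<260 and .6<s[i,2]/s[i,3]<1.6]
    return ce[k],s[k,4]
E
python3 - <<'E'
from holes import *
print(manip.state()["tool_pos"])
c=cam("wrist");p,d=vision.grab_frame("wrist");np.savez("w4.npz",p=p,d=d,K=c[0],R=c[1],e=c[2])
for n in("w3.npz","w4.npz"):
    z=np.load(n);cc=(z["K"],z["R"],z["e"])
    ce,a=fit(z["p"],cc)
    for q,ar in zip(ce,a):print(q.round(1),ar,ray(cc,q,.022)[0,:2].round(4),ray(cc,q,.018)[0,:2].round(4))
E
```

```text
[0.54992596 0.18403307 0.00889147]
[288.6  17.8] 75 [0.5594 0.2835] [0.5597 0.2845]
[209.4  24. ] 78 [0.5287 0.2807] [0.5281 0.2817]
[397.  125.7] 55 [0.6071 0.2435] [0.6089 0.2434]
[141.9 151.4] 188 [0.4984 0.2307] [0.4968 0.2302]
[242.7 174.3] 136 [0.542  0.2214] [0.5418 0.2205]
[195.5 225.5] 110 [0.5203 0.1968] [0.5195 0.1953]
[275.8 247.2] 99 [0.5578 0.1866] [0.5581 0.1847]
[285.9  24.7] 79 [0.5594 0.2835] [0.5597 0.2845]
[206.8  30.7] 74 [0.5288 0.2808] [0.5282 0.2816]
[139.7 156.4] 222 [0.4986 0.2312] [0.4971 0.2306]
[394.3 132.7] 52 [0.6072 0.2435] [0.609  0.2432]
[244.2 177.1] 145 [0.5438 0.2229] [0.5437 0.222 ]
[197.  230.1] 108 [0.5222 0.1973] [0.5214 0.1956]
[277.5 249.6] 96 [0.5599 0.1881] [0.5602 0.1861]
```

```bash
python3 - <<'E'
from h import *
f=lambda a:(np.array(a)+.5)/1.5-.5
z=np.load("w4.npz");c=(z["K"],z["R"],z["e"])
g=cv2.cvtColor(z["p"],cv2.COLOR_BGR2GRAY)
# refine six holes: dark centroid in a window about the predicted spot
guess=f([(350,115),(487,157),(510,289),(414,371),(293,339),(254,215)])+[1.6,3.0]
H=[]
for u,v in guess:
    u,v=int(round(u)),int(round(v));w=g[v-8:v+9,u-8:u+9].astype(float);w=np.clip(np.percentile(w,50)-25-w,0,None)
    yy,xx=np.mgrid[v-8:v+9,u-8:u+9];H.append(((xx*w).sum()/w.sum(),(yy*w).sum()/w.sum()))
h=ray(c,H,.022)[:,:2];b=h.mean(0);print("base",b,np.linalg.norm(h-b,axis=1).round(4))
i=np.argsort([abs(x-.0388) for x in np.linalg.norm(h-b,axis=1)])
s=ray(c,[(285.9,24.7),(206.8,30.7),(394.3,132.7)],.018)[:,:2]
L=(np.array([.487,.2332]),s[1]);Rr=(s[2],s[0])
for p0,p1 in(L,Rr):
    d=(p1-p0)/np.linalg.norm(p1-p0);print("dist to screw line (52 wanted)",abs(np.cross(d,b-p0))*1000)
E
```

```text
base [0.54904175 0.2254185 ] [0.0389 0.039  0.0388 0.0389 0.0393 0.0389]
dist to screw line (52 wanted) 52.3071243841044
dist to screw line (52 wanted) 52.125408769461586<stdin>:16: DeprecationWarning: Arrays of 2-dimensional vectors are deprecated. Use arrays of 3-dimensional vectors instead. (deprecated in NumPy 2.0)
```

Home within about 0.3 mm of both bars. Now I retreat, straight back first and then up.

play_rows:
  steps:
    - [[-6,0,0,0,0,0],[-20,0,0,0,0,0],[-45,0,0,0,0,0],[-75,0,-10,0,0,0],[-105,0,-50,0,0,0],[-140,0,-90,0,0,0],[-170,0,-130,0,0,0],[-210,0,-150,0,0,0],[-210,0,-150,0,0,0]]
  claw: 0.4

```text
time: 6.93
tool_pos: [0.5536, -0.0209, 0.1627]
tool_rot: [0.002, 0.701, 0.713, 0.002]
contact_force: [0.5, -0.6, -0.4]
gripper_width: 0.697
grasp_force: 0.0
```

```bash
python3 - <<'E'
from h import *
print(go(.51,-.222,.15,148))
E
```

```text
[-2.003e+02 -4.720e+01  1.230e+01  3.000e-01  1.000e-01 -5.700e+01]
```

play_rows:
  steps:
    - [[-200,-47,12,0,0,-57],[-200,-47,12,0,0,-57],[-200,-47,12,0,0,-57],[-200,-47,12,0,0,-57],[-200,-47,12,0,0,-57],[-200,-47,12,0,0,-57],[-200,-47,12,0,0,-57],[-200,-47,12,0,0,-57],[-200,-47,12,0,0,-57],[-200,-47,12,0,0,-57],[-200,-47,12,0,0,-57]]
  claw: 0.0

```text
time: 7.85
tool_pos: [0.509, -0.2198, 0.1469]
tool_rot: [0.0, 0.276, 0.961, 0.001]
contact_force: [-0.1, -0.0, -0.2]
gripper_width: 0.502
grasp_force: 0.0
```

```bash
python3 - <<'E'
from h import *
c=cam("wrist");p,d=vision.grab_frame("wrist");np.savez("w5.npz",p=p,d=d,K=c[0],R=c[1],e=c[2])
cv2.imwrite("pics/w5.png",cv2.resize(np.clip(p*1.3,0,255).astype(np.uint8),(768,576),interpolation=cv2.INTER_CUBIC))
E
```

```text
(no output)
```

View pics/w5.png

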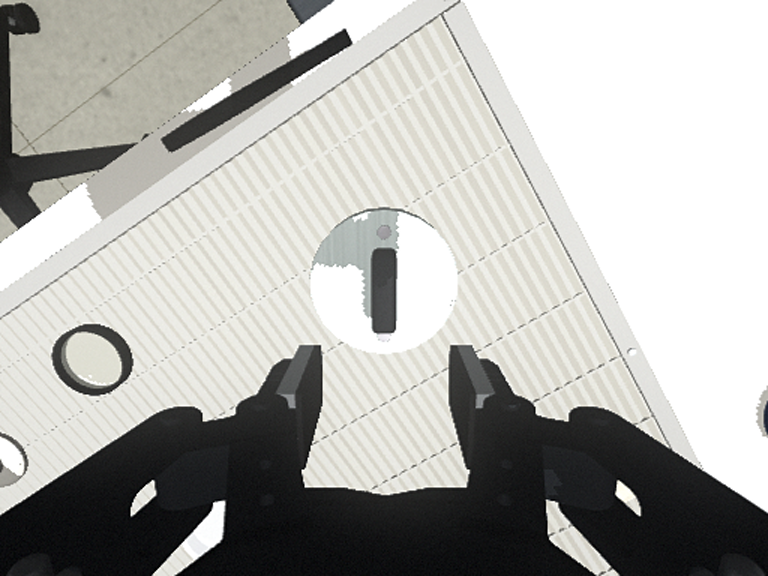

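The handle is upright in the image, x 372–396 and y 249–333, aligned with the tool's x. The cover disc is centred at about (384,281).

```bash
python3 - <<'E'
from h import *
z=np.load("w5.npz");c=(z["K"],z["R"],z["e"]);f=lambda a:(np.array(a)+.5)/1.5-.5
K,Rm,e=c;d=z["d"]
def P(u,v): u,v=int(u/1.5),int(v/1.5);return Rm@(d[v,u]*np.linalg.inv(K)@[u,v,1])+e
print("handle top",P(384,280)[2],"disc",P(430,280)[2],"plate",P(540,330)[2],P(250,280)[2])
g=cv2.cvtColor(z["p"],cv2.COLOR_BGR2GRAY);m=np.zeros_like(g);m[160:226,235:275]=g[160:226,235:275]<60
n,l,s,ce=cv2.connectedComponentsWithStats(m);i=1+np.argmax(s[1:,4]);ys,xs=np.nonzero(l==i)
w=ray(c,np.c_[xs,ys],.046)[:,:2];print("handle",w.mean(0),"box",cv2.minAreaRect((w*1000).astype(np.float32)))
u,sv,v=np.linalg.svd(w-w.mean(0),full_matrices=False);print(np.degrees(np.arctan2(v[0,1],v[0,0]))%180)
print("disc",ray(c,f([(384,281)]),.023))
print(manip.state()["tool_pos"],go(*w.mean(0),.03,148))
E
```

```text
handle top 0.050612568783855616 disc 0.027463847960629617 plate 0.004917620727109606 0.004416668133933654
handle [ 0.50642109 -0.21905476] box ((509.24114990234375, -220.47201538085938), (12.82332706451416, 48.01700210571289), 58.23892593383789)
146.86372576946445
disc [[ 0.50908363 -0.21998471  0.023     ]]
[ 0.50897837 -0.21981965  0.14689618] [ 2.600e+00 -8.000e-01  1.169e+02  1.000e-01  0.000e+00 -1.000e-01]
```

play_rows:
  steps:
    - [[0,0,35,0,0,0],[0,0,70,0,0,0],[0,0,95,0,0,0],[0,0,110,0,0,0],[0,0,116,0,0,0],[0,0,118.5,0,0,0],[0,0,118.5,0,0,0]]

```text
time: 8.48
tool_pos: [0.5092, -0.2202, 0.0287]
tool_rot: [0.0, 0.276, 0.961, 0.0]
contact_force: [0.1, -0.6, -0.5]
gripper_width: 0.496
grasp_force: 0.0
```

play_rows:
  steps:
    - [[0,0,0,0,0,0],[0,0,0,0,0,0],[0,0,0,0,0,0],[0,0,0,0,0,0],[0,0,0,0,0,0],[0,0,0,0,0,0],[0,0,0,0,0,0],[0,0,0,0,0,0]]
  claw: -1

```text
time: 9.15
tool_pos: [0.5101, -0.2211, 0.0304]
tool_rot: [0.002, 0.276, 0.961, -0.0]
contact_force: [-1.4, 0.8, 6.1]
gripper_width: 0.149
grasp_force: 61.9
```

play_rows:
  steps:
    - [[0,0,-10,0,0,0],[0,0,-35,0,0,0],[0,0,-70,0,0,0],[0,0,-90,0,0,0],[0,0,-90,0,0,0],[0,0,-90,0,0,0]]

```text
time: 9.65
tool_pos: [0.5093, -0.2204, 0.1193]
tool_rot: [0.001, 0.276, 0.961, -0.0]
contact_force: [0.1, 0.1, -3.9]
gripper_width: 0.147
grasp_force: 60.8
```

```bash
python3 - <<'E'
from h import *
s=manip.state();print(s["tool_pos"],s["contact_force"],s["gripper_width"],s["ft_torque"])
print(go(.5477,.2228,.13,148))
c=cam("wrist");p,d=vision.grab_frame("wrist");np.savez("w6.npz",p=p,d=d,K=c[0],R=c[1],e=c[2])
cv2.imwrite("pics/w6.png",cv2.resize(np.clip(p*1.3,0,255).astype(np.uint8),(768,576),interpolation=cv2.INTER_CUBIC))
E
```

```text
[ 0.50926999 -0.22039677  0.11933441] [ 0.09264798  0.08402509 -3.91280675] 0.14695916817251242 [0.02169971 0.02647166 0.03609559]
[ 2.022e+02  3.962e+02 -1.110e+01  0.000e+00  1.000e-01  0.000e+00]
```

View pics/w6.png

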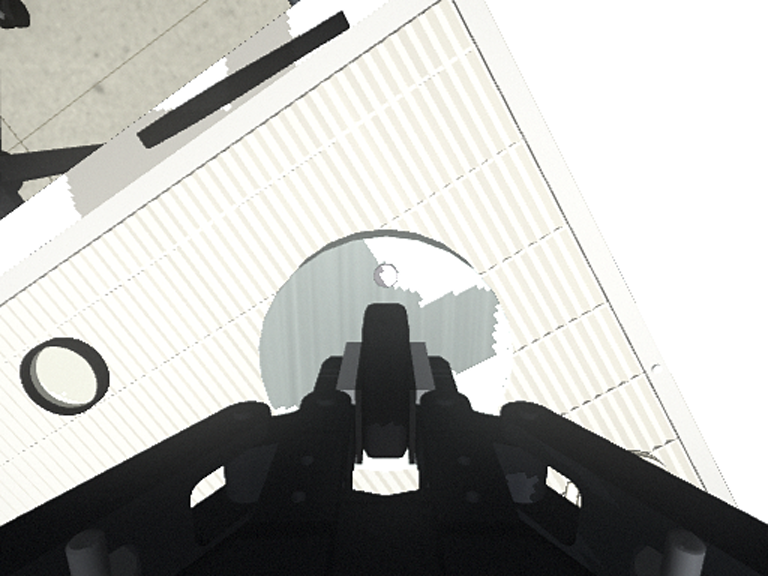

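The cover is held level by the handle, with the fingers on both sides at (350,365) and (430,365). Now I carry it over the pin.

play_rows:
  steps:
    - [[15,29,0,0,0,0],[35,68,-3,0,0,0],[53,104,-5,0,0,0],[71,140,-8,0,0,0],[89,175,-10,0,0,0],[108,211,-11,0,0,0],[126,247,-11,0,0,0],[144,282,-11,0,0,0],[162,318,-11,0,0,0],[180,353,-11,0,0,0],[193,379,-11,0,0,0],[202,396,-11,0,0,0]]

```text
time: 10.7
tool_pos: [0.545, 0.2252, 0.1257]
tool_rot: [-0.003, 0.274, 0.962, -0.001]
contact_force: [0.1, 0.1, -2.8]
gripper_width: 0.149
grasp_force: 60.7
```

play_rows:
  steps:
    - [[0,0,10,0,0,0],[0,0,25,0,0,0],[0,0,40,0,0,0],[0,0,50,0,0,0],[0,0,50,0,0,0],[0,0,50,0,0,0]]

```text
time: 11.2
tool_pos: [0.5458, 0.2218, 0.077]
tool_rot: [-0.002, 0.276, 0.961, -0.001]
contact_force: [0.6, -0.3, -2.5]
gripper_width: 0.144
grasp_force: 60.6
```

```bash
python3 - <<'E'
from h import *
s=manip.state();print(s["tool_pos"],s["contact_force"],go(.5477,.2228,.06,148))
p,d=vision.grab_frame("top");cv2.imwrite("pics/t2.png",cv2.resize(np.clip(p[140:290,80:240]*1.5,0,255).astype(np.uint8),(640,600),interpolation=cv2.INTER_CUBIC))
E
```

```text
[0.54580947 0.22177639 0.07700763] [ 0.59673001 -0.34955339 -2.51474837] [-1.1  1.9 17.  -0.2 -0.2 -0. ]
```

play_rows:
  steps:
    - [[-1,2,5,0,0,0],[-1,2,10,0,0,0],[-1,2,13,0,0,0],[-1,2,15,0,0,0],[-1,2,15,0,0,0]]

```text
time: 11.67
tool_pos: [0.5489, 0.2237, 0.0638]
tool_rot: [-0.0, 0.276, 0.961, -0.0]
contact_force: [-0.7, -0.1, -3.5]
gripper_width: 0.147
grasp_force: 60.8
```

play_rows:
  steps:
    - [[0,0,1,0,0,0],[0,0,2,0,0,0],[0,0,3,0,0,0],[0,0,3,0,0,0]]

```text
time: 12.0
tool_pos: [0.5492, 0.2238, 0.0613]
tool_rot: [-0.0, 0.276, 0.961, -0.0]
contact_force: [0.2, 0.0, -3.0]
gripper_width: 0.151
grasp_force: 60.8
```

play_rows:
  steps:
    - [[0,0,1,0,0,0],[0,0,2,0,0,0],[0,0,2,0,0,0]]

```text
time: 12.25
tool_pos: [0.5492, 0.2238, 0.0592]
tool_rot: [-0.0, 0.276, 0.961, -0.0]
contact_force: [0.1, -0.3, -2.2]
gripper_width: 0.141
grasp_force: 60.7
```

play_rows:
  steps:
    - [[0.7,-1.6,0,0,0,0],[0.7,-1.6,1,0,0,0],[0.7,-1.6,2,0,0,0],[0.7,-1.6,2,0,0,0]]

```text
time: 12.58
tool_pos: [0.5476, 0.2228, 0.0571]
tool_rot: [-0.0, 0.276, 0.961, -0.0]
contact_force: [-0.2, 0.3, -2.4]
gripper_width: 0.147
grasp_force: 60.7
```

play_rows:
  steps:
    - [[0,0,1,0,0,0],[0,0,2,0,0,0],[0,0,2,0,0,0]]

```text
time: 12.83
tool_pos: [0.5477, 0.2228, 0.0551]
tool_rot: [-0.0, 0.276, 0.961, -0.0]
contact_force: [0.7, 0.1, -3.9]
gripper_width: 0.145
grasp_force: 60.7
```

play_rows:
  steps:
    - [[0,0,1,0,0,0],[0,0,2,0,0,0],[0,0,2,0,0,0]]

```text
time: 13.08
tool_pos: [0.5477, 0.2228, 0.0531]
tool_rot: [-0.0, 0.276, 0.961, -0.0]
contact_force: [-0.6, 0.6, -3.6]
gripper_width: 0.15
grasp_force: 60.7
```

play_rows:
  steps:
    - [[0,0,1,0,0,0],[0,0,2,0,0,0],[0,0,2,0,0,0]]

```text
time: 13.33
tool_pos: [0.5477, 0.2228, 0.0511]
tool_rot: [-0.0, 0.276, 0.961, -0.0]
contact_force: [-0.4, -0.2, -3.3]
gripper_width: 0.149
grasp_force: 60.7
```

Already below pin-tip height, so the pin is in the bore. Now continuing to the ring.

play_rows:
  steps:
    - [[0,0,1,0,0,0],[0,0,2,0,0,0],[0,0,3,0,0,0],[0,0,3,0,0,0]]

```text
time: 13.67
tool_pos: [0.548, 0.2229, 0.049]
tool_rot: [0.0, 0.276, 0.961, 0.0]
contact_force: [-2.5, -0.1, 3.2]
gripper_width: 0.146
grasp_force: 61.5
```

play_rows:
  steps:
    - [[0,0,1,0,0,0],[0,0,2,0,0,0],[0,0,2,0,0,0]]

```text
time: 13.92
tool_pos: [0.548, 0.2229, 0.0468]
tool_rot: [0.0, 0.276, 0.961, 0.0]
contact_force: [-3.7, -0.7, 5.4]
gripper_width: 0.147
grasp_force: 61.8
```

play_rows:
  steps:
    - [[0,0,1,0,0,0],[0,0,2,0,0,0],[0,0,2,0,0,0]]

```text
time: 14.17
tool_pos: [0.548, 0.223, 0.0463]
tool_rot: [-0.0, 0.276, 0.961, -0.0]
contact_force: [-8.0, -2.1, 12.7]
gripper_width: 0.156
grasp_force: 62.8
```

play_rows:
  steps:
    - [[0.9,0,0.5,0,0,0],[1.8,0,1,0,0,0],[1.8,0,1,0,0,0]]

```text
time: 14.42
tool_pos: [0.548, 0.223, 0.0463]
tool_rot: [0.002, 0.275, 0.961, -0.001]
contact_force: [-6.5, -6.0, 14.9]
gripper_width: 0.149
grasp_force: 63.1
```

```bash
python3 - <<'E'
from h import *
s=manip.state();print(s["tool_pos"],s["contact_force"],s["ft_torque"])
c=cam("wrist");p,d=vision.grab_frame("wrist");np.savez("w7.npz",p=p,d=d,K=c[0],R=c[1],e=c[2])
cv2.imwrite("pics/w7.png",cv2.resize(np.clip(p*1.3,0,255).astype(np.uint8),(768,576),interpolation=cv2.INTER_CUBIC))
E
```

```text
[0.54800712 0.22303284 0.04626434] [-6.48672148 -6.01848483 14.91899296] [-0.94444651  0.87556746 -0.00139899]
```

View pics/w7.png

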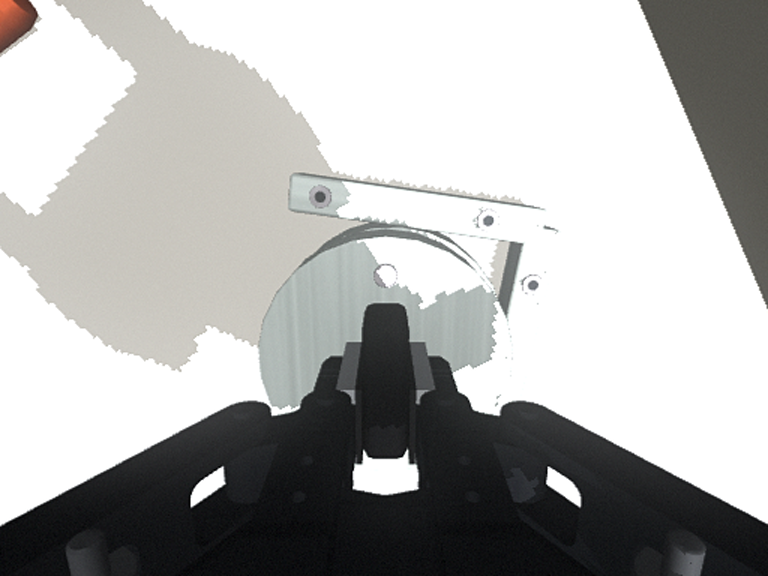

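The cover sits on the base, and the base rim meets the left bar near (380,225). The side force suggests the bore is bearing on the pin, so I'll ease sideways and press further.

play_rows:
  steps:
    - [[0.7,-0.8,0,0,0,0],[1.4,-1.5,0.5,0,0,0],[1.4,-1.5,1,0,0,0],[1.4,-1.5,1,0,0,0]]

```text
time: 14.8
tool_pos: [0.548, 0.223, 0.0463]
tool_rot: [0.004, 0.276, 0.961, 0.001]
contact_force: [-0.7, -3.7, 13.5]
gripper_width: 0.148
grasp_force: 63.0
```

play_rows:
  steps:
    - [[0,0,1,0,0,0],[0,0,2,0,0,0],[0,0,2,0,0,0]]

```text
time: 15.05
tool_pos: [0.548, 0.223, 0.0462]
tool_rot: [0.003, 0.276, 0.961, 0.0]
contact_force: [-7.1, -5.9, 24.4]
gripper_width: 0.149
grasp_force: 64.5
```

```bash
python3 - <<'E'
from h import *
s=manip.state();print(s["tool_pos"],s["tool_rot"].round(4),s["contact_force"],s["ft_torque"])
c=cam("wrist");p,d=vision.grab_frame("wrist");np.savez("w8.npz",p=p,d=d,K=c[0],R=c[1],e=c[2])
K,Rm,e=c
# height of cover disc from depth, left and right of the handle; bar top and bench for reference
for n,(u,v) in dict(coverL=(195,215),coverR=(310,218),coverFar=(235,175),bar=(290,138),barL=(240,137),bench=(380,150)).items():
    dd=np.median(d[v-2:v+3,u-2:u+3]);print(n,(Rm@(dd*np.linalg.inv(K)@[u,v,1])+e).round(4))
E
```

```text
[0.54801262 0.22302047 0.04622191] [3.200e-03 2.755e-01 9.613e-01 5.000e-04] [-7.11726065 -5.87817738 24.39703854] [-1.10374579  1.36901665 -0.03192243]
coverL [0.5189 0.2044 0.0428]
coverR [0.5517 0.2539 0.0429]
coverFar [0.5121 0.2335 0.0431]
bar [0.5141 0.2669 0.0189]
barL [0.4989 0.2435 0.0189]
bench [5.529e-01 3.119e-01 5.000e-04]
```

play_rows:
  steps:
    - [[0.7,-0.5,0,0,0,0],[1.4,-1.0,0,0,0,0],[1.4,-1.0,0,0,0,0],[1.4,-1.0,0,0,0,0]]

```text
time: 15.43
tool_pos: [0.548, 0.223, 0.0463]
tool_rot: [0.005, 0.276, 0.961, 0.002]
contact_force: [0.9, -5.3, 18.6]
gripper_width: 0.146
grasp_force: 63.8
```

```bash
python3 - <<'E'
from h import *
s=manip.state();print(s["tool_pos"],s["contact_force"],s["ft_torque"])
p,d=vision.grab_frame("wrist")
cr=p[125:275,165:365];cv2.imwrite("pics/w9.png",cv2.resize(np.clip(cr.astype(float)*.9,0,255).astype(np.uint8),(800,600),interpolation=cv2.INTER_CUBIC))
E
```

```text
[0.5480227  0.22302187 0.04625971] [ 0.9393827  -5.30766825 18.60411872] [-0.94472051  0.38744138 -0.02046859]
```

View pics/w9.png

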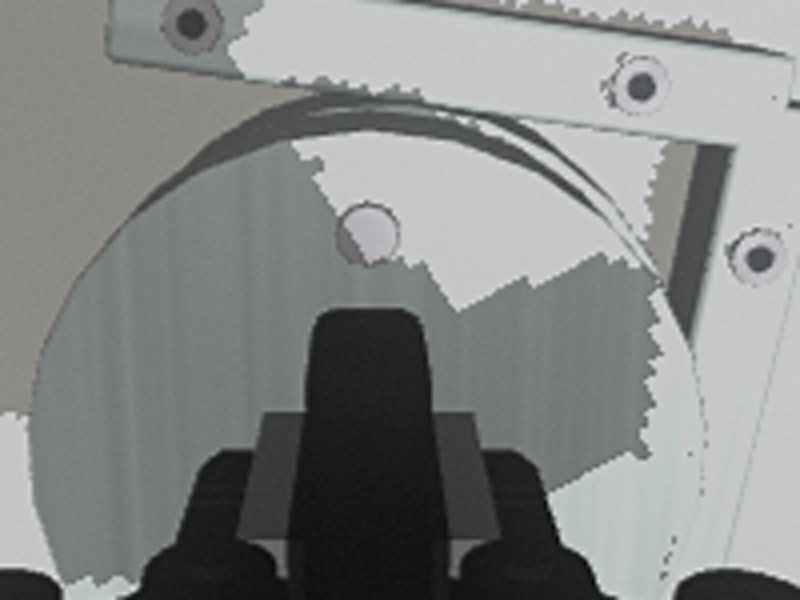

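The base rim meets the left bar at (370,95). The right-hand contact is hidden under the cover, so I'll finish with a modest push into the corner while pressing.

play_rows:
  steps:
    - [[0.6,0.8,0.3,0,0,0],[1.2,1.6,0.6,0,0,0],[1.2,1.6,0.6,0,0,0],[1.2,1.6,0.6,0,0,0]]

```text
time: 15.82
tool_pos: [0.548, 0.2232, 0.0462]
tool_rot: [0.006, 0.275, 0.961, -0.0]
contact_force: [-1.9, -12.7, 23.7]
gripper_width: 0.149
grasp_force: 64.4
```

play_rows:
  steps:
    - [[0,0,0,0,0,0],[0,0,0,0,0,0],[0,0,0,0,0,0],[0,0,0,0,0,0]]

```text
time: 16.15
tool_pos: [0.5481, 0.2231, 0.0463]
tool_rot: [0.006, 0.275, 0.961, -0.0]
contact_force: [-2.1, -12.7, 23.4]
gripper_width: 0.146
grasp_force: 64.4
```

```bash
python3 -c "
from plant import order
print(order.job_done())"
```

```text
the job is handed in; nothing more can be done
None
```

I've handed the job in at about 16 s: the cover is on the pin and held pressed flush (about 23 N), with the base pushed home in the V stop. Before the cover went on, the base measured within 0.3 mm of both bars; afterwards only the left-bar contact was visible, and I know of no contact with the other items.

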